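# Borescope through the injector hole of an engine

### The job

Take the rigid borescope by its handle out of its rest stand, with a light grip (no more than about 50 N), and lower its rod straight down through the injector hole of the small engine, the larger hole, in the raised pad, without the scope ever touching the engine. Stop when the scope's round flange hangs about 6 mm above the rim of the hole, with the rod upright in the middle of the hole, and keep holding it there in the gripper: after two steady seconds the job finishes while you still hold it, the other things on the bench left where they were.

Things in the scene. Friction and masses are not known exactly. Their poses are not given: they have to be found in the camera images.
- scope_grip (a point): Centre of the black handle of the borescope, half-way up the handle. Handle: upright block 30 mm (its x) by 24 mm (its y) by 60 mm high, with an 8 mm high rubber eyepiece (20 mm across) on top. The z axis points up along the scope, away from the rod. The scope weighs about 0.13 to 0.25 kg and starts upright in the stand, turned by any yaw up to about 50 degrees either way. The top of the flange lies 30 mm below this point.
- scope: The whole borescope (handle, flange, rod); its origin is the bottom end of the rod, 126 mm below the handle's centre; z points up along the rod. In the stand this end is 10 mm above the bench, 4 mm above the stand's foot.
- scope_flange (a point): Centre of the underside of the borescope's round aluminium flange, 34 mm across and 6 mm thick, just under the handle: 36 mm below the handle's centre, 90 mm above the rod's end. The flange's underside rests on the stand at the start.
- scope_tip (a point): Bottom end of the borescope's bare steel rod, 7 mm in diameter, 90 mm long below the flange.
- injector_hole (a point): Centre of the mouth of the injector hole, 92 mm above the bench, in the top of the raised square pad (40 mm by 40 mm) on the engine's head. The hole is vertical, 18 mm in diameter and 42 mm deep, and below it opens into an empty cylinder 60 mm wide, down to the bench.
- engine: Small engine top end (finned barrel and head), 116 mm by 106 mm, 92 mm high (bolt heads on its cover 94 mm), fixed to the bench; origin at the centre of its underside. The injector hole lies 22 mm along its x and 18 mm along its y. A smaller hole, 10 mm, without a pad, is the glow-plug hole and is not used.
- stand: Grey steel rest stand fixed to the bench: foot 90 by 80 mm, top plate 80 by 60 mm at 100 mm height with a vertical 16 mm hole at its middle, 8 mm deep, in which the rod hangs. The scope leaves straight up. Origin at the centre of its underside. Engine and stand may stand on either side.
- spray_can: Bystander: spray can, 56 mm across, about 170 mm tall, standing; origin at the centre of its underside.
- wrench: Bystander: steel wrench 170 mm long lying flat between engine and stand, along its x.
- jar: Bystander: amber glass jar, 50 mm across, 65 mm tall, standing; origin at the centre of its underside.
There are look-alikes about, which are no part of the job. What is shaped like the stand but red is not meant. What is shaped like the scope but pink is not meant.

How it is judged:
On the way, in this order (a step that is already met when the one before it is completed fails the run):
1. the borescope is lifted clear of the stand in the gripper, its rod's end higher than the engine (height (world z) of scope_tip above 0.096 m and contact force between the fingers and scope above 2 N and contact force between scope and stand below 0.1 N), for 0.1 s.
2. the rod's end has entered the injector hole (horizontal distance between scope_tip and injector_hole below 0.006 m and z of scope_tip in the frame of injector_hole below -0.004 m), for 0.05 s.
3. the rod is held centred, upright and still with the flange 2 to 11 mm above the rim, for two seconds (z of scope_flange in the frame of injector_hole between 0.002 and 0.011 m and horizontal distance between each of scope_flange, scope_tip and injector_hole below 0.003 m and angle between scope's own z axis and vertical below 0.05 rad and linear speed of scope below 0.015 m/s and contact force between scope and engine below 0.1 N and contact force between scope and stand below 0.1 N and contact force between the fingers and scope above 2 N), for 1.8 s.
At the end, for the whole second after the job is handed in: the flange's underside is 2 to 11 mm above the rim of the injector hole, the rod's axis within 3 mm of the hole's axis both at the flange and at the rod's end, tilted by less than 0.05 rad, still (under 15 mm/s), touching neither engine nor stand, and gripped by the fingers (all of step 3); the arm keeps its last pose, push and grip.
It fails at once if the borescope touches the engine (contact force between scope and engine above 0.2 N).
It fails at once if the borescope is squeezed too hard (more than about 60 N on each side) (contact force between the fingers and scope above 125 N).
It fails at once if a bystander is moved by more than 15 mm (distance of any of spray_can, wrench, jar from where it was at the start of the episode above 0.015 m).
It also fails if it takes over 56 s, if anything falls off the work surface, if the arm or the gripper's body presses on something with over 40 N, if the wrist force passes 120 N, or if a joint passes its speed limit or range.

### The arm

A 6-joint arm with a two-finger parallel gripper is mounted at the origin on the work surface. World frame = base frame: x ahead of the robot, y to its left, z up, the work surface at z = 0. Lengths are in m, angles in rad, forces in N, time in s.
With the tool pointing down it reaches from about 0.35 to 0.85 m from the base axis. Payload 8.1 kg.
Tool frame: the origin (TCP) lies at the very end of the fingers, on their centre line; the grasp point (between the pads) lies 19 mm behind it; x points along the fingers, y is the direction in which the jaws open and shut, and the axes are right-handed (so a half turn about x gives the same grasp; the last joint's range is limited). The gripper opens to 93 mm and grips with 3 to 60 N. Pads are 15 mm wide; open, the fingers measure 128 mm over their backs; the gripper's body (75 mm by 188 mm) begins 65 mm behind the grasp point.
Start: joints at [1.208, 0.13, 1.488, -0, 1.523, -0.085], TCP at [0.165, 0.577, 0.219] pointing down, gripper open.
Joint ranges: [-2.96, 2.96], [-0.89, 2.26], [0.02, 2.5], [-1.34, 4.48], [0, 2.73], [-2.66, 2.66]. Speed limits (rad/s): [2.39, 2.39, 2.79, 3.14, 3.14, 3.14].

### API

Orientations are given as a rotation vector (axis times angle).
In Python, from plant import * gives the robot as it stands. The module is installed in compiled form; this text tells all that it offers.
- The arm moves only by the tool apply_moves, never from a script. Its argument "series" is a list of rows, each an object with "jaw": the gripper's target within -1 to 1 (shut at 1, half-way at 0, fully open at -1); "linear": the shift along the tool's x, y, z normalised to -1 to 1, where 1 is 0.6 m, a list of three; "roll": the turn about the tool's x normalised to -1 to 1, where 1 is 30 degrees. A call has 1 to 20 rows; each row is the pose to reach, as a shift and turn from the pose measured when the call began, along the tool's axes at that moment; what a row does not reach only later rows make up. A row lasts 1/8 s, in which the tool goes at most 62.5 mm and 10.7 degrees, less where a joint would pass 70% of its speed; a pose out of reach is approached as far as the arm can. A call with a number of a shift or a turn outside -1 to 1 is refused whole. A call with a gripper value outside its range is refused whole. The fingers move at their own pace and stop on an object; "force" is the grip in N (left out, the last holds). Time passes only in rows, so rows that repeat a pose let the fingers close. It gives the time, the measured TCP pose, the force and the opening at its end, in the units of the state.
- read_state(): the state, without advancing time (a new reading comes with each control period).
- read_camera(name): name is "scene" or "side" or "wrist"; returns a dict with "pixels" (420x560x3 uint8, blue, green, red), "intrinsics" (3x3 intrinsics, pixels), "rvec" (rotation vector, rad) and "tvec" (3), from world to camera coordinates, as OpenCV has them; the wrist camera has in their place "tool_from_camera" (4x4, takes a point from camera to tool coordinates, whose origin is the TCP and whose axes are the tool frame's). Camera axes: x right, y down, z forward; pixel columns grow to the right and rows downward; lengths in m; the calibration is good to about 2 mm. The wrist camera is an equidistant fisheye: a pixel r from the principal point sees the ray r / f radians off the axis. A picture is of the moment at which its call begins: read the wrist's pose just before it. There is no depth.
- close_job(): hands the job in, once; it reports no verdict.
The state is a dict: "t": time; "q": joint angles; "dq": joint speeds; "joint_torque": joint torques, N m; "tool_pos": TCP position; "orientation": TCP orientation; "force": force on the tool from outside, world axes, zero at the start; "wrist_torque": the same for the moment, N m; "opening": finger opening in m.
Only numpy, scipy, OpenCV 4.12 (cv2) and the standard library are available. Lean on these libraries where they do the work, as an engineer would, in place of code of your own. Each camera call takes 0.05 s, during which the arm holds its last target. There are 200 camera calls.

## Working session

There is one attempt and no reset: what is moved stays moved. The work goes in short steps, Python scripts to look and compute and a tool call to move; the robot and the scene stay as the last step left them, time stands still between calls to the robot, and variables do not carry over. Pictures are saved under pics/ and viewed, about 8 in all and at most 12, crops included, and the job is handed in when it is done.

Besides the shell and the picture viewer there is one more tool, called after "Call:" as a command line: name --argument value ..., lists and objects as JSON in quotes. apply_moves: Moves the arm, as the interface text tells. Its arguments: {"type":"object","properties":{"series":{"type":"array"},"force":{"type":"number"}},"required":["series"]}

```bash
mkdir -p pics
cat > h.py <<'E'
from plant import *
import numpy as np, cv2, pickle
def snap(name,fn):
    s=read_state(); c=read_camera(name); cv2.imwrite(f'pics/{fn}.png',c['pixels']); pickle.dump((s,c),open(f'pics/{fn}.pkl','wb')); return s,c
E
python3 - <<'E'
from h import *
for n in('scene','side','wrist'):
    s,c=snap(n,n+'0'); print(n,c['intrinsics'],[c.get(k) for k in('rvec','tvec','tool_from_camera')])
print(s)
E
```

```text
scene [[442.23075607   0.         277.92428176]
 [  0.         442.23075607 212.97977683]
 [  0.           0.           1.        ]] [array([ 1.15254404,  2.18196422, -1.15698791]), array([ 0.38786535, -0.14215315,  1.48812009]), None]
side [[501.89165894   0.         274.2559361 ]
 [  0.         501.89165894 204.54133115]
 [  0.           0.           1.        ]] [array([ 2.01005067, -0.85682695,  0.45622975]), array([-0.45479852,  0.26658632,  1.07113655]), None]
wrist [[325.1922621    0.         279.01625502]
 [  0.         325.1922621  210.06596363]
 [  0.           0.           1.        ]] [None, None, array([[ 8.56428488e-04, -2.57254697e-01,  9.66343256e-01,
        -1.64816760e-01],
       [ 9.99999630e-01,  1.40298090e-04, -8.48907284e-04,
         1.41756921e-03],
       [ 8.28092724e-05,  9.66343625e-01,  2.57254722e-01,
        -7.09665144e-02],
       [ 0.00000000e+00,  0.00000000e+00,  0.00000000e+00,
         1.00000000e+00]])]
{'t': 0.1, 'q': array([ 1.20759016e+00,  1.31086187e-01,  1.48919068e+00, -2.95383110e-05,
        1.52300063e+00, -8.53918604e-02]), 'dq': array([-0.00150298, -0.00035415, -0.00233475,  0.00132902,  0.00024656,
        0.0009209 ]), 'joint_torque': array([ 1.01502337e-03, -5.61333847e+01, -4.93095195e+01,  7.70403002e-02,
        2.89466162e-02, -8.82026347e-05]), 'tool_pos': array([0.16434999, 0.57650609, 0.21768088]), 'orientation': array([ 0.21677848,  1.56011982, -0.219376  ]), 'force': array([ 0.06243836, -0.38177539, -0.46092402]), 'wrist_torque': array([-0.04432714, -0.00180692, -0.00622443]), 'opening': 0.09297260827148003}
```

View pics/scene0.png

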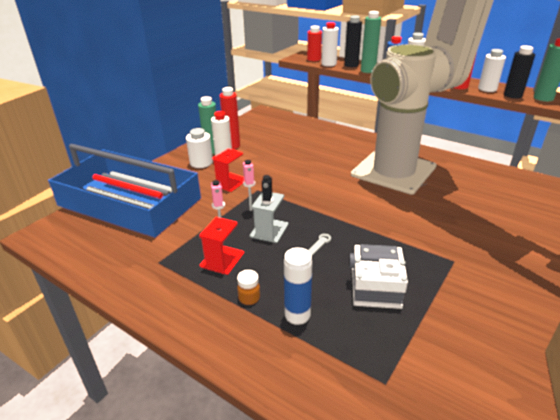

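View pics/side0.png

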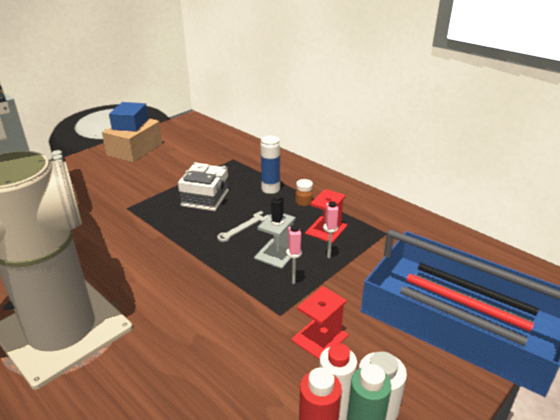

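View pics/wrist0.png

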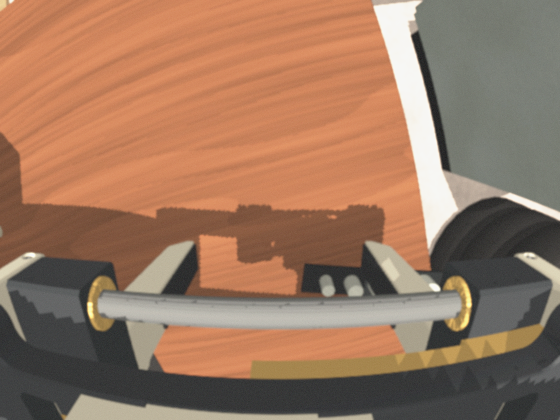

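The scene view has the black handle at about (267,190), the engine at (380,275) and the pink and red look-alikes to the left. The side view has the handle at (277,209) and the engine at (204,186). The wrist camera sees only bare bench.

```bash
python3 - <<'E'
from h import *
a=cv2.imread('pics/scene0.png');b=cv2.imread('pics/side0.png')
R=lambda im,x,y,w,h:cv2.resize(im[y:y+h,x:x+w],(400,300),interpolation=cv2.INTER_CUBIC)
cv2.imwrite('pics/c1.png',np.vstack([np.hstack([R(a,230,160,80,60),R(a,340,235,80,60)]),np.hstack([R(b,240,190,80,60),R(b,165,150,80,60)])]))
E
cat >> h.py <<'E'
def tri(p,q):
    o=[]
    for n,px in(('scene0',p),('side0',q)):
        c=pickle.load(open(f'pics/{n}.pkl','rb'))[1]; K=c['intrinsics'];R=cv2.Rodrigues(c['rvec'])[0]
        o.append((K@np.c_[R,c['tvec']],np.array(px,float)))
    X=cv2.triangulatePoints(o[0][0],o[1][0],o[0][1],o[1][1])[:,0]; return X[:3]/X[3]
def onz(n,px,z):
    c=pickle.load(open(f'pics/{n}.pkl','rb'))[1]; K=c['intrinsics'];R=cv2.Rodrigues(c['rvec'])[0]
    d=R.T@np.linalg.solve(K,[*px,1]);o=-R.T@c['tvec'];return o+d*(z-o[2])/d[2]
E
python3 - <<'E'
from h import *
print(tri((267,190),(277,209)),tri((380,255),(204,178)),onz('scene0',(297,256),.17),onz('side0',(270,142),.17),onz('side0',(304,186),.065),onz('scene0',(217,190),.13),onz('scene0',(249,170),.13))
E
```

```text
[ 0.50585853 -0.15272728  0.13465431] [0.53361525 0.17326667 0.08228147] [0.71833311 0.07845548 0.17      ] [0.70452859 0.06376158 0.17      ] [ 0.72076629 -0.05497778  0.065     ] [ 0.57068242 -0.26670649  0.13      ] [ 0.44016331 -0.26209353  0.13      ]
```

View pics/c1.png

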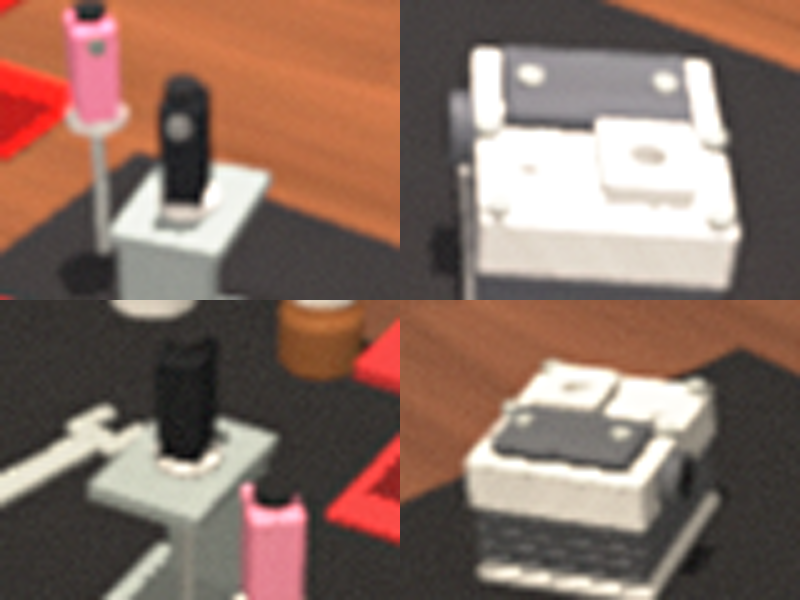

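The enlarged crops give the injector hole at scene (390.4,266) and side (200,167), and the handle at scene (267,189) and side (277,210). The hole lies in the raised square pad.

```bash
cat >> h.py <<'E'
from scipy.spatial.transform import Rotation as Ro
def rel(p,s=None):
    s=s or read_state(); R=Ro.from_rotvec(s['orientation']).as_matrix()
    return np.round(R.T@(np.array(p)-s['tool_pos'])/.6,4)
def wray(pk,px):
    s,c=pk; K=c['intrinsics']; u=(px[0]-K[0,2])/K[0,0]; v=(px[1]-K[1,2])/K[1,1]; r=np.hypot(u,v)+1e-12
    d=np.array([u/r*np.sin(r),v/r*np.sin(r),np.cos(r)]); T=c['tool_from_camera']; R=Ro.from_rotvec(s['orientation']).as_matrix()
    return R@T[:3,3]+R@np.array(T[:3,:3])@[0,0,0]+s['tool_pos'], R@T[:3,:3]@d
def wonz(pk,px,z):
    o,d=wray(pk,px); return o+d*(z-o[2])/d[2]
E
python3 - <<'E'
from h import *
print(tri((390.4,266),(200,167.2)),tri((267.2,189),(277.4,210)),onz('scene0',(390.4,266),.092),onz('side0',(200,167.2),.092))
s=read_state();print(Ro.from_rotvec(s['orientation']).as_matrix().round(3)); print(rel([.52,.18,.28]))
E
```

```text
[0.55828312 0.21383135 0.09046647] [ 0.5026989  -0.15582505  0.13482498] [0.5569259  0.21585471 0.092     ] [0.55691464 0.20864596 0.092     ]
[[-0.     0.274  0.962]
 [-0.001  0.962 -0.274]
 [-1.    -0.001 -0.   ]]
[-0.103  -0.4733  0.7512]
```

```bash
python3 -c "
from h import *
print(rel([.53,.22,.28]))"
```

```text
[-0.1031 -0.4046  0.749 ]
```

Call:
apply_moves --series '[{"jaw":-1,"linear":[-0.1,0,0],"roll":0},{"jaw":-1,"linear":[-0.1,-0.4,0.75],"roll":0},{"jaw":-1,"linear":[-0.1,-0.4,0.75],"roll":0},{"jaw":-1,"linear":[-0.1,-0.4,0.75],"roll":0},{"jaw":-1,"linear":[-0.1,-0.4,0.75],"roll":0},{"jaw":-1,"linear":[-0.1,-0.4,0.75],"roll":0},{"jaw":-1,"linear":[-0.1,-0.4,0.75],"roll":0},{"jaw":-1,"linear":[-0.1,-0.4,0.75],"roll":0},{"jaw":-1,"linear":[-0.1,-0.4,0.75],"roll":0},{"jaw":-1,"linear":[-0.1,-0.4,0.75],"roll":0},{"jaw":-1,"linear":[-0.1,-0.4,0.75],"roll":0},{"jaw":-1,"linear":[-0.1,-0.4,0.75],"roll":0},{"jaw":-1,"linear":[-0.1,-0.4,0.75],"roll":0},{"jaw":-1,"linear":[-0.1,-0.4,0.75],"roll":0},{"jaw":-1,"linear":[-0.1,-0.4,0.75],"roll":0}]'

```text
t: 2.02
tool_pos: [0.531, 0.223, 0.2782]
orientation: [0.216, 1.56, -0.218]
force: [-0.3, -0.4, -0.2]
opening: 0.0927
```

```bash
python3 -c "
from h import *
s,c=snap('wrist','w1');print(s['t'],s['tool_pos'],s['dq'].round(3)); print(rel([.485,-.155,.33]))"
```

```text
2.025 [0.53103572 0.22296477 0.27823993] [-0.005  0.004 -0.    -0.    -0.002 -0.002]
[-0.0855 -0.6268  0.0984]
```

View pics/w1.png

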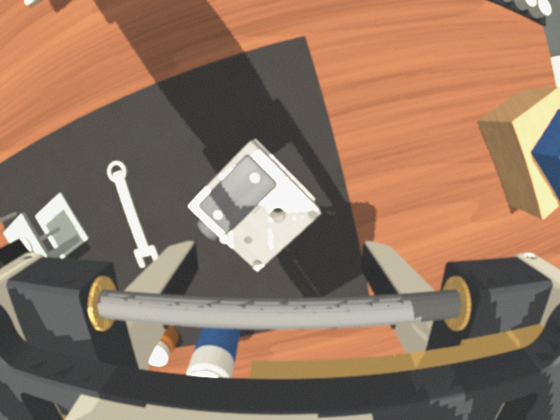

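The wrist view shows the engine, with the large hole at about (279,214) and the smaller glow-plug hole at about (248,240).

Run:
```python
from h import *
pk=pickle.load(open('pics/w1.pkl','rb'));im=pk[1]['pixels']
print(wonz(pk,(279,214),.092))
cv2.imwrite('pics/c2.png',cv2.resize(im[130:280,180:330],(600,600),interpolation=cv2.INTER_CUBIC))
```

```text
[0.55729683 0.21638195 0.092     ]
```

View pics/c2.png

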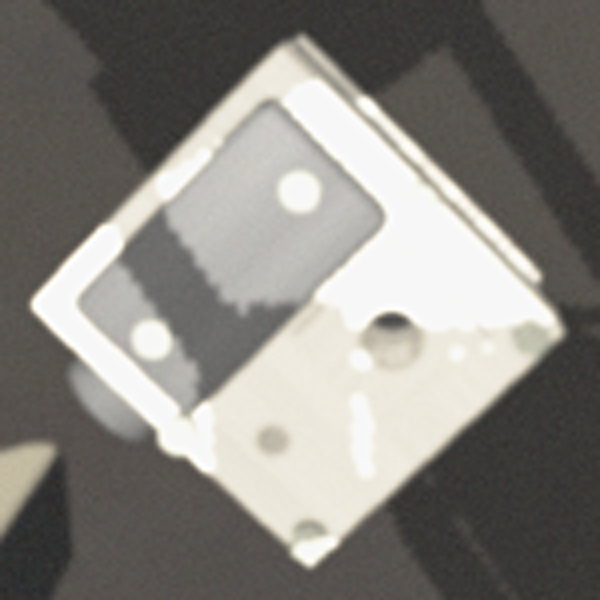

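Call:
apply_moves --series '[{"jaw":-1,"linear":[-0.08,0,0],"roll":0},{"jaw":-1,"linear":[-0.08,-0.62,0.1],"roll":0},{"jaw":-1,"linear":[-0.08,-0.62,0.1],"roll":0},{"jaw":-1,"linear":[-0.08,-0.62,0.1],"roll":0},{"jaw":-1,"linear":[-0.08,-0.62,0.1],"roll":0},{"jaw":-1,"linear":[-0.08,-0.62,0.1],"roll":0},{"jaw":-1,"linear":[-0.08,-0.62,0.1],"roll":0},{"jaw":-1,"linear":[-0.08,-0.62,0.1],"roll":0},{"jaw":-1,"linear":[-0.08,-0.62,0.1],"roll":0},{"jaw":-1,"linear":[-0.08,-0.62,0.1],"roll":0},{"jaw":-1,"linear":[-0.08,-0.62,0.1],"roll":0}]'

```text
t: 3.45
tool_pos: [0.4874, -0.15, 0.3268]
orientation: [0.215, 1.56, -0.217]
force: [0.0, -0.7, 0.3]
opening: 0.0931
```

```bash
python3 -c "
from h import *
s,c=snap('wrist','w2');print(s['t'],s['tool_pos'],s['q'].round(2))
cv2.imwrite('pics/c3.png',cv2.resize(c['pixels'][120:300,160:400],(800,600),interpolation=cv2.INTER_CUBIC))"
```

```text
3.45 [ 0.4873976  -0.14995251  0.32680623] [-0.4  -0.13  1.56 -0.    1.72 -1.69]
```

View pics/c3.png

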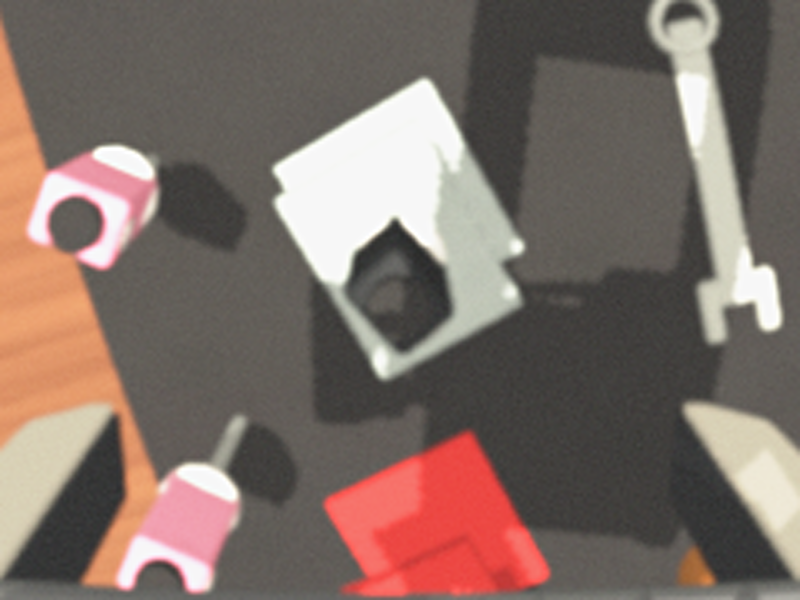

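Crop 2 puts the injector hole centre at full-image (278,215.3). Crop 3 shows the handle on the grey stand, with its eyepiece at full-image (276.4,208.5). The pink scopes stand to the left and lower left, and the red stand is below. I'll fit a box model to get the handle's position and yaw.

```bash
cat >> h.py <<'E'
def wproj(pk,P):
    s,c=pk; K=c['intrinsics']; T=np.array(c['tool_from_camera']); R=Ro.from_rotvec(s['orientation']).as_matrix()
    X=((np.atleast_2d(P)-s['tool_pos'])@R-T[:3,3])@T[:3,:3]
    rr=np.hypot(X[:,0],X[:,1]); th=np.arctan2(rr,X[:,2])
    return np.c_[K[0,2]+K[0,0]*th*X[:,0]/rr, K[1,2]+K[1,1]*th*X[:,1]/rr]
E
python3 - <<'E'
from h import *
from scipy.optimize import minimize
pk=pickle.load(open('pics/w1.pkl','rb'));print('hole',wonz(pk,(278,215.3),.092))
pk=pickle.load(open('pics/w2.pkl','rb'));im=pk[1]['pixels']
x0,y0,w,h=255,175,50,60; F=6
g=cv2.resize(im[y0:y0+h,x0:x0+w].max(2),(w*F,h*F),interpolation=cv2.INTER_CUBIC)
m=(g<85).astype(np.uint8); n,l,st,_=cv2.connectedComponentsWithStats(m)
lab=l[int((208.5+6-y0)*F),int((276-x0)*F)]; 
k=1+np.argmax(st[1:,4]); print(st[1:,4],lab)
d=np.hypot(*(np.mgrid[:h*F,:w*F]-np.array([(205-y0)*F,(278-x0)*F])[:,None,None]))
m=((m>0)&(d<24*F)).astype(np.uint8)
m=cv2.morphologyEx(m,cv2.MORPH_CLOSE,np.ones((25,25)))
def poly(p):
    x,y,a=p; c,s=np.cos(a),np.sin(a)
    P=np.array([[x+c*u-s*v,y+s*u+c*v,z] for u in(-.015,.015) for v in(-.012,.012) for z in(.106,.166)])
    q=(wproj(pk,P)+.5-[x0,y0])*F-.5
    return cv2.convexHull(q.astype(np.float32))
def cost(p):
    M=np.zeros_like(m); cv2.fillPoly(M,[np.round(poly(p)*16).astype(np.int32)],1,shift=4)
    return 1-(M&m).sum()/(M|m).sum()
e=wonz(pk,(276.4,208.5),.174);print('eye',e)
rs=[]
for a in np.radians(range(-90,90,10)):
    r=minimize(cost,[e[0],e[1],a],method='Nelder-Mead',options=dict(initial_simplex=np.array([e[0],e[1],a])+np.array([[0,0,0],[.004,0,0],[0,.004,0],[0,0,.15]])))
    rs.append((r.fun,*r.x[:2],np.degrees(r.x[2])))
rs.sort(); print(np.round(rs[:8],4))
v=cv2.convertScaleAbs(cv2.resize(im[y0:y0+h,x0:x0+w],(w*F,h*F),interpolation=cv2.INTER_CUBIC),alpha=2.2)
b=v.copy(); r=rs[0]; cv2.polylines(b,[np.int32(poly((r[1],r[2],np.radians(r[3]))))],True,(0,0,255)); 
cv2.imwrite('pics/c4.png',np.hstack([v,b]))
E
```

```text
hole [0.55844744 0.21488828 0.092     ]
[20333 10865  8074] 1
eye [ 0.49847333 -0.15482571  0.174     ]
[[  0.4131   0.5069  -0.1579 -62.1179]
 [  0.4134   0.5071  -0.158  -60.1106]
 [  0.4334   0.5035  -0.1523   6.2359]
 [  0.4335   0.5034  -0.1525   6.5188]
 [  0.4335   0.5029  -0.1528   8.9039]
 [  0.4339   0.504   -0.1521   5.3994]
 [  0.4341   0.5035  -0.1525   7.2203]
 [  0.4346   0.5033  -0.1529  10.2531]]
```

View pics/c4.png

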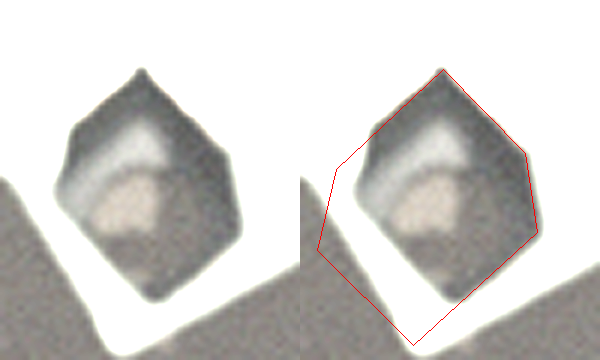

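The enhanced crop gives a clean hexagon. The top-face corners are (57,192), (155,300) and (240,235), and the base corners are (72,130), (142,70) and (228,155). I'll fit those vertices.

Run:
```python
from h import *
from scipy.optimize import least_squares
pk=pickle.load(open('pics/w2.pkl','rb'))
V=(np.array([[57,192],[155,300],[240,235],[72,130],[142,70],[228,155]])+.5)/6-.5+[255,175]
for z0 in(.106,.108):
  def P(p,sw):
    x,y,a=p;hx,hy=(.015,.012); c,s=np.cos(a),np.sin(a)
    C=np.array([[hx,hy],[hx,-hy],[-hx,-hy],[-hx,hy]])@np.array([[c,s],[-s,c]])+[x,y]
    C=np.roll(C,sw,0)
    return np.array([[*C[i],.166] for i in(0,1,2)]+[[*C[i],z0] for i in(0,3,2)]) # left,bottom,right; baseleft,basetop,baseright
  best=[]
  for sw in range(4):
   for fl in(0,1):
    for a in np.radians(range(-180,180,45)):
      f=lambda p:(wproj(pk,P(p,sw)[[2,1,0,5,4,3]] if fl else P(p,sw))-V).ravel()
      r=least_squares(f,[.503,-.155,a]); best.append((r.cost,*r.x[:2],(np.degrees(r.x[2])+90)%180-90,f(r.x)))
  best.sort(key=lambda b:b[0])
  for b in best[::4][:3]: print(z0,np.round(b[:4],4))
  print(best[0][4].round(1))
s=read_state();R=Ro.from_rotvec(s['orientation']).as_matrix();print('jaw dir deg',np.degrees(np.arctan2(R[1,1],R[0,1])),s['q'].round(3))
```

```text
0.106 [30.9299  0.5035 -0.1531 24.9436]
0.106 [30.9299  0.5035 -0.1531 24.9437]
0.106 [30.9299  0.5035 -0.1531 24.9438]
[-2.9  0.7 -0.4  3.7  3.   0.2 -2.7 -1.3  0.6 -4.   2.4  0.3]
0.108 [29.9379  0.5033 -0.153  24.937 ]
0.108 [29.9379  0.5033 -0.153  24.937 ]
0.108 [29.9379  0.5033 -0.153  24.9367]
[-2.9  0.6 -0.4  3.5  3.   0.  -2.8 -1.   0.6 -3.8  2.4  0.5]
jaw dir deg 74.2404037731676 [-3.980e-01 -1.330e-01  1.557e+00 -1.000e-03  1.718e+00 -1.694e+00]
```

Run:
```python
from h import *
pk=pickle.load(open('pics/w2.pkl','rb'))
V=(np.array([[57,192],[155,300],[240,235],[72,130],[142,70],[228,155]])+.5)/6-.5+[255,175]
W=np.array([wonz(pk,v,z) for v,z in zip(V,[.166]*3+[.106]*3)])
for i,j in((0,1),(1,2),(3,4),(4,5)):
    d=W[j]-W[i];print(i,j,np.linalg.norm(d).round(4),np.degrees(np.arctan2(d[1],d[0])).round(1))
print((W[0]+W[2])/2,(W[3]+W[5])/2)
print(rel([.5035,-.154,.24]))
```

```text
0 1 0.0258 25.2
1 2 0.0189 113.0
3 4 0.0188 115.3
4 5 0.0247 29.1
[ 0.50302632 -0.15299413  0.166     ] [ 0.50413996 -0.1530824   0.106     ]
[0.1447 0.0012 0.0276]
```

Call:
apply_moves --series '[{"jaw":-1,"linear":[0.07,0.0022,0.028],"roll":0.3},{"jaw":-1,"linear":[0.1447,0.0022,0.028],"roll":0.6},{"jaw":-1,"linear":[0.1447,0.0022,0.028],"roll":1},{"jaw":-1,"linear":[0.1447,0.0022,0.028],"roll":1},{"jaw":-1,"linear":[0.1447,0.0022,0.028],"roll":1},{"jaw":-1,"linear":[0.1447,0.0022,0.028],"roll":1}]'

```text
t: 4.25
tool_pos: [0.5044, -0.1536, 0.2409]
orientation: [0.621, 1.478, -0.623]
force: [-0.4, -0.6, -0.1]
opening: 0.0929
```

Call:
apply_moves --series '[{"jaw":-1,"linear":[0,0,0],"roll":0.3},{"jaw":-1,"linear":[0,0,0],"roll":0.623},{"jaw":-1,"linear":[0,0,0],"roll":0.623},{"jaw":-1,"linear":[0,0,0],"roll":0.623},{"jaw":-1,"linear":[0,0,0],"roll":0.623}]'

```text
t: 4.88
tool_pos: [0.5044, -0.1536, 0.241]
orientation: [0.87, 1.387, -0.871]
force: [0.3, 0.5, 0.2]
opening: 0.093
```

```bash
python3 -c "
from h import *
s,c=snap('wrist','w3');R=Ro.from_rotvec(s['orientation']).as_matrix();print(s['t'],s['tool_pos'],s['q'].round(2),np.degrees(np.arctan2(R[1,1],R[0,1])),R.round(3))
print(rel([.5035,-.1533,.117]))
cv2.imwrite('pics/c5.png',cv2.resize(c['pixels'][150:330,160:400],(800,600),interpolation=cv2.INTER_CUBIC))"
```

```text
4.875 [ 0.50442372 -0.15356166  0.24103329] [-0.39 -0.08  1.66 -0.    1.56 -0.84] 25.852789511094223 [[ 0.002  0.9    0.436]
 [-0.002  0.436 -0.9  ]
 [-1.     0.001  0.002]]
[ 0.2066 -0.0012 -0.0015]
```

View pics/c5.png

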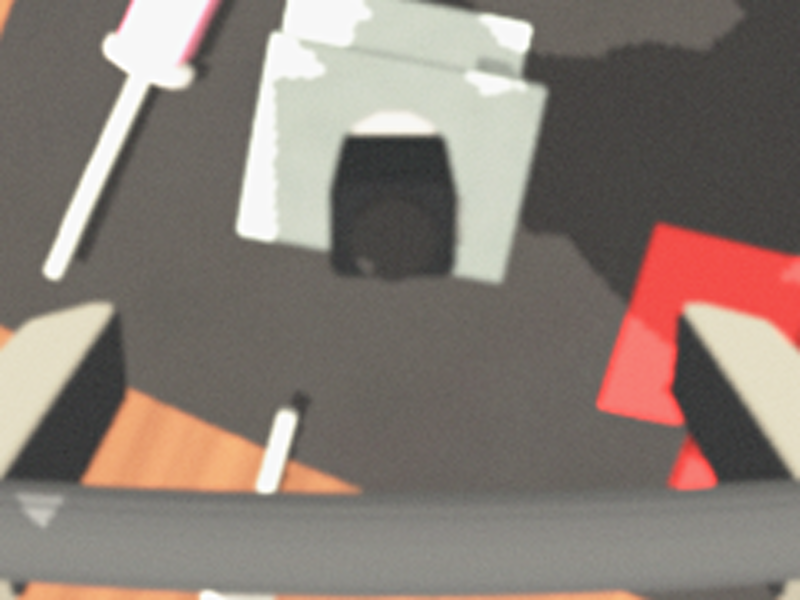

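Crop 5 shows the handle square to the jaws. Its top face is centred at about full-image (278,220.5), and nothing sits in the fingers' way.

```bash
python3 -c "
from h import *
pk=pickle.load(open('pics/w3.pkl','rb'))
for p,z in(((278.3,220.5),.166),((278.3,232),.166),((278.5,191),.106)): 
  w=wonz(pk,p,z);print(w,rel([*w[:2],.117]))"
```

```text
[ 0.50500784 -0.15375005  0.166     ] [2.066e-01 7.000e-04 2.000e-04]
[ 0.50908594 -0.16218185  0.166     ] [0.2067 0.0007 0.0158]
[ 0.50036548 -0.14409102  0.106     ] [ 0.2066  0.0007 -0.0176]
```

Call:
apply_moves --force 35 --series '[{"jaw":-1,"linear":[0.05,0.0007,0],"roll":0},{"jaw":-1,"linear":[0.1,0.0007,0],"roll":0},{"jaw":-1,"linear":[0.14,0.0007,0],"roll":0},{"jaw":-1,"linear":[0.18,0.0007,0],"roll":0},{"jaw":-1,"linear":[0.2066,0.0007,0],"roll":0},{"jaw":-1,"linear":[0.2066,0.0007,0],"roll":0},{"jaw":-1,"linear":[0.2066,0.0007,0],"roll":0}]'

```text
t: 5.8
tool_pos: [0.5056, -0.1539, 0.118]
orientation: [0.87, 1.386, -0.871]
force: [1.2, -0.5, 0.7]
opening: 0.0928
```

Call:
apply_moves --force 35 --series '[{"jaw":0,"linear":[0,0,0],"roll":0},{"jaw":0,"linear":[0,0,0],"roll":0},{"jaw":0.2,"linear":[0,0,0],"roll":0},{"jaw":0.3,"linear":[0,0,0],"roll":0},{"jaw":0.4,"linear":[0,0,0],"roll":0},{"jaw":0.6,"linear":[0,0,0],"roll":0},{"jaw":1,"linear":[0,0,0],"roll":0},{"jaw":1,"linear":[0,0,0],"roll":0},{"jaw":1,"linear":[0,0,0],"roll":0},{"jaw":1,"linear":[0,0,0],"roll":0},{"jaw":1,"linear":[0,0,0],"roll":0},{"jaw":1,"linear":[0,0,0],"roll":0}]'

```text
t: 7.3
tool_pos: [0.5055, -0.1539, 0.118]
orientation: [0.87, 1.386, -0.871]
force: [-1.0, -0.2, -0.5]
opening: 0.03
```

Call:
apply_moves --series '[{"jaw":1,"linear":[-0.02,0,0],"roll":0},{"jaw":1,"linear":[-0.05,0,0],"roll":0},{"jaw":1,"linear":[-0.09,0,0],"roll":0},{"jaw":1,"linear":[-0.14,0,0],"roll":0},{"jaw":1,"linear":[-0.19,0,0],"roll":0},{"jaw":1,"linear":[-0.23,0,0],"roll":0},{"jaw":1,"linear":[-0.25,0,0],"roll":0},{"jaw":1,"linear":[-0.25,0,0],"roll":0},{"jaw":1,"linear":[-0.25,0,0],"roll":0}]'

```text
t: 8.43
tool_pos: [0.5047, -0.1533, 0.2669]
orientation: [0.87, 1.387, -0.872]
force: [-0.4, 0.2, -2.6]
opening: 0.0297
```

```bash
python3 -c "
from h import *
s=read_state();print(s['tool_pos'],s['opening'],s['force']);print(rel([.5575,.1,.268]),rel([.5575,.214,.268]))"
```

```text
[ 0.50470446 -0.1532894   0.26691626] 0.02967361828281483 [-0.3960456   0.17818    -2.61759415]
[-0.0024  0.2631 -0.3416] [-0.0028  0.3459 -0.5126]
```

Call:
apply_moves --series '[{"jaw":1,"linear":[-0.002,0.015,-0.022],"roll":0},{"jaw":1,"linear":[-0.002,0.045,-0.067],"roll":0},{"jaw":1,"linear":[-0.002,0.09,-0.133],"roll":0},{"jaw":1,"linear":[-0.003,0.135,-0.2],"roll":0},{"jaw":1,"linear":[-0.003,0.18,-0.267],"roll":0},{"jaw":1,"linear":[-0.003,0.225,-0.333],"roll":0},{"jaw":1,"linear":[-0.003,0.27,-0.4],"roll":0},{"jaw":1,"linear":[-0.003,0.31,-0.46],"roll":0},{"jaw":1,"linear":[-0.003,0.335,-0.496],"roll":0},{"jaw":1,"linear":[-0.003,0.346,-0.5126],"roll":0},{"jaw":1,"linear":[-0.003,0.346,-0.5126],"roll":0},{"jaw":1,"linear":[-0.003,0.346,-0.5126],"roll":0},{"jaw":1,"linear":[-0.003,0.346,-0.5126],"roll":0},{"jaw":1,"linear":[-0.003,0.346,-0.5126],"roll":0}]'

```text
t: 10.18
tool_pos: [0.5577, 0.2132, 0.2683]
orientation: [0.871, 1.387, -0.872]
force: [-1.3, 0.7, -0.8]
opening: 0.0299
```

Run:
```python
from h import *
S={}
for n in('scene','side','wrist'): S[n]=snap(n,n+'4')
s=S['wrist'][0];print(s['tool_pos'],s['opening'])
a,b,c=[S[n][1]['pixels'] for n in('scene','side','wrist')]
for n,im in(('scene4',a),('side4',b)):
    cc=pickle.load(open(f'pics/{n}.pkl','rb'))[1]
    tip=np.r_[s['tool_pos'][:2],s['tool_pos'][2]-.108]; print(n,cv2.projectPoints(np.array([tip,tip+[0,0,.09],[.5575,.2145,.092]]),cc['rvec'],cc['tvec'],cc['intrinsics'],None)[0][:,0].round(1).tolist())
R=lambda im,x,y,w,h:cv2.resize(im[y:y+h,x:x+w],(400,600),interpolation=cv2.INTER_CUBIC)
cv2.imwrite('pics/c6.png',np.hstack([R(a,355,195,64,96),R(b,168,95,64,96)]))
```

```text
[0.55766618 0.21352939 0.26830004] 0.03020593930163495
scene4 [[393.3, 241.1], [399.2, 205.2], [389.7, 265.9]]
side4 [[197.1, 145.7], [194.2, 116.5], [198.9, 166.5]]
```

View pics/c6.png

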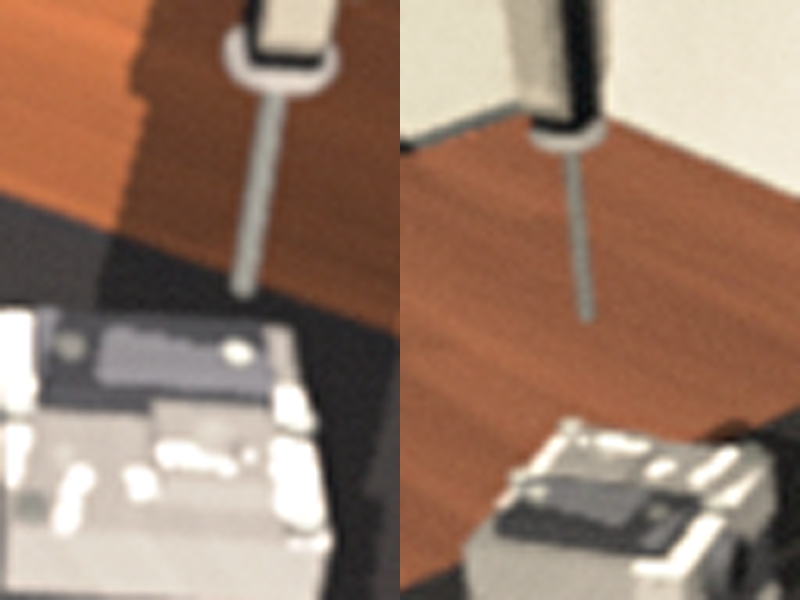

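The pictures show the rod hanging upright over the pad. In the scene camera the tip is at (393.7,242.2), predicted (393.3,241.1). In the side camera it is at (198.1,145.9), predicted (197.1,145.7). Those offsets match the ones seen for the hole, so rod and hole already nearly line up. I'll lower to just above the rim and check with the wrist camera.

Call:
apply_moves --series '[{"jaw":1,"linear":[0.015,0,0],"roll":0},{"jaw":1,"linear":[0.04,0,0],"roll":0},{"jaw":1,"linear":[0.065,0,0],"roll":0},{"jaw":1,"linear":[0.08,0,0],"roll":0},{"jaw":1,"linear":[0.09,0,0],"roll":0},{"jaw":1,"linear":[0.09,0,0],"roll":0},{"jaw":1,"linear":[0.09,0,0],"roll":0},{"jaw":1,"linear":[0.09,0,0],"roll":0}]'

```text
t: 11.32
tool_pos: [0.5581, 0.2137, 0.215]
orientation: [0.871, 1.386, -0.871]
force: [-0.2, 0.6, -1.3]
opening: 0.03
```

Run:
```python
from h import *
S={n:snap(n,n+'5') for n in('wrist','scene','side')}
s=S['wrist'][0];print(s['tool_pos'],s['opening'])
tip=np.r_[s['tool_pos'][:2],s['tool_pos'][2]-.108]
print(wproj(S['wrist'],[tip,[.5575,.2145,.092],tip+[0,0,.09]]).round(1))
R=lambda im,x,y,w,h:cv2.resize(im[y:y+h,x:x+w],(w*10,h*10),interpolation=cv2.INTER_CUBIC)
a,b,c=[S[n][1]['pixels'] for n in('scene','side','wrist')]
cv2.imwrite('pics/c7.png',np.hstack([R(c,255,180,48,60),cv2.resize(np.vstack([a[225:285,370:434][:, :32*2],b[125:185,168:232]]),(320,600),interpolation=cv2.INTER_CUBIC)]))
```

```text
[0.5580601  0.21366547 0.21495109] 0.029970843867343937
[[277.8 209. ]
 [277.7 203.7]
 [277.3 247.4]]
```

View pics/c7.png

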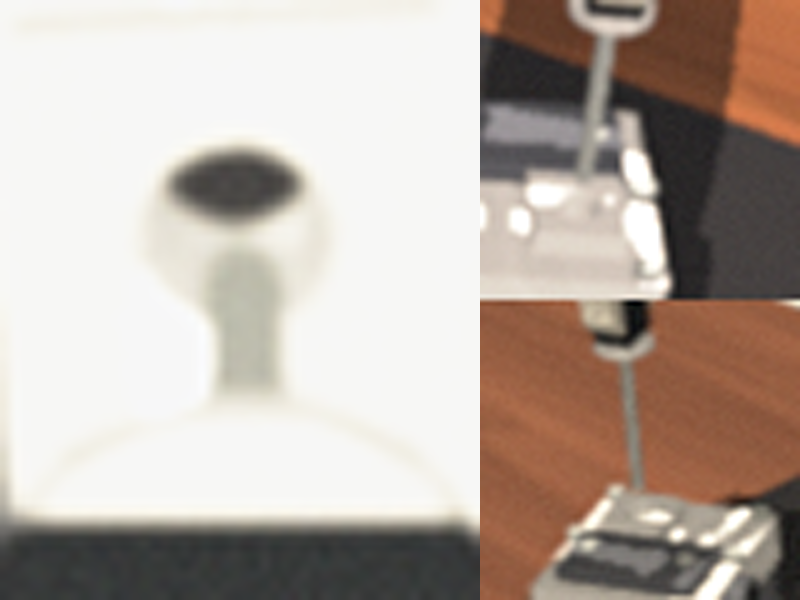

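The wrist crop shows the hole circle spanning x 145–330 with its top at 143, so its centre is about (237,234), or full-image (278.25,202.95). The rod spans x 212–282 and its near end edge is at y 245, so the tip centre is about (247,279), or full-image (279.2,207.5).

Run:
```python
from h import *
pk=pickle.load(open('pics/wrist5.pkl','rb'));im=pk[1]['pixels'].astype(int)
print(im[200:222:2,274:286,1]); print(im[190:214:2,266:294:2,1])
C=lambda x,y:((x+.5)/10-.5+255,(y+.5)/10-.5+180)
t=wonz(pk,C(247,279),.107);h=wonz(pk,C(237,234),.092)
print('tip',t,'hole',h,'d',h-t); r=pk[0]; R=Ro.from_rotvec(r['orientation']).as_matrix();print(R.T@(h-t)*1000)
print('rod near flange lateral', wonz(pk,C(248,390),.15))
th=np.linspace(0,2*np.pi,73)
for c in(h,):
  q=(wproj(pk,np.c_[c[0]+.009*np.cos(th),c[1]+.009*np.sin(th),0*th+.092])-[255,180]+.5)*10-.5;print(q.min(0),q.max(0))
q=(wproj(pk,np.c_[t[0]+.0035*np.cos(th),t[1]+.0035*np.sin(th),0*th+.107])-[255,180]+.5)*10-.5;print(q.min(0),q.max(0))
```

```text
[[124  99  87  76  74  79  81 100 123 160 203 225]
 [220 206 191 176 169 178 197 219 233 240 241 237]
 [230 230 226 220 215 217 223 232 238 240 239 233]
 [227 219 203 195 188 190 189 198 214 228 232 231]
 [226 212 192 185 186 189 187 188 197 219 231 234]
 [235 214 192 187 192 191 187 188 197 220 236 243]
 [249 248 217 189 188 189 189 188 206 235 246 247]
 [248 250 232 193 191 189 189 190 207 236 247 247]
 [248 249 234 193 188 190 187 188 205 236 247 247]
 [248 249 224 200 198 199 198 198 206 230 245 247]
 [247 241 233 233 233 233 232 232 233 235 239 241]]
[[247 247 247 247 247 247 247 247 247 247 247 247 247 247]
 [247 247 247 247 247 248 248 247 247 247 247 247 247 247]
 [247 247 247 248 246 232 215 222 244 248 247 247 247 247]
 [247 247 248 220 132  87  79  78 119 214 247 247 247 247]
 [247 247 238 126  73  69  69  75  71 127 238 247 247 247]
 [247 246 228 184 124  87  74  81 123 203 232 246 247 247]
 [247 245 229 225 220 191 169 197 233 241 230 243 247 247]
 [247 244 229 227 230 226 215 223 238 239 229 242 247 247]
 [247 246 236 231 227 203 188 189 214 232 230 245 247 247]
 [247 247 247 234 226 192 186 187 197 231 239 246 247 247]
 [247 247 247 248 235 192 192 187 197 236 246 247 247 247]
 [247 247 247 247 249 217 188 189 206 246 247 247 247 247]]
tip [0.55862023 0.21547298 0.107     ] hole [0.55767652 0.21537369 0.092     ] d [-9.43705825e-04 -9.92890825e-05 -1.50000000e-02]
[14.9978165  -0.91617999 -0.35574365]
rod near flange lateral [0.55743319 0.21797865 0.15      ]
[138.21538403 137.39014143] [335.77524339 329.2170302 ]
[206.60419635 239.79278844] [287.39102639 317.96204893]
```

Call:
apply_moves --series '[{"jaw":1,"linear":[0,-0.0015,-0.0006],"roll":0},{"jaw":1,"linear":[0.008,-0.0015,-0.0006],"roll":0},{"jaw":1,"linear":[0.02,-0.0015,-0.0006],"roll":0},{"jaw":1,"linear":[0.036,-0.0015,-0.0006],"roll":0},{"jaw":1,"linear":[0.052,-0.0015,-0.0006],"roll":0},{"jaw":1,"linear":[0.068,-0.0015,-0.0006],"roll":0},{"jaw":1,"linear":[0.084,-0.0015,-0.0006],"roll":0},{"jaw":1,"linear":[0.1,-0.0015,-0.0006],"roll":0},{"jaw":1,"linear":[0.116,-0.0015,-0.0006],"roll":0},{"jaw":1,"linear":[0.13,-0.0015,-0.0006],"roll":0},{"jaw":1,"linear":[0.142,-0.0015,-0.0006],"roll":0},{"jaw":1,"linear":[0.151,-0.0015,-0.0006],"roll":0},{"jaw":1,"linear":[0.158,-0.0015,-0.0006],"roll":0},{"jaw":1,"linear":[0.162,-0.0015,-0.0006],"roll":0},{"jaw":1,"linear":[0.164,-0.0015,-0.0006],"roll":0},{"jaw":1,"linear":[0.165,-0.0015,-0.0006],"roll":0},{"jaw":1,"linear":[0.165,-0.0015,-0.0006],"roll":0},{"jaw":1,"linear":[0.165,-0.0015,-0.0006],"roll":0}]'

```text
t: 13.72
tool_pos: [0.5572, 0.2134, 0.1158]
orientation: [0.871, 1.387, -0.871]
force: [0.2, -0.9, -1.8]
opening: 0.0301
```

Run:
```python
from h import *
S={n:snap(n,n+'6') for n in('wrist','scene','side')}
s=S['wrist'][0];print(s['tool_pos'],s['opening'],s['force'])
cs=[S[n][1] for n in('scene','side')]
T=s['tool_pos']
for c in cs: print(cv2.projectPoints(np.array([[T[0],T[1],T[2]-.018],[.5575,.2148,.092]]),c['rvec'],c['tvec'],c['intrinsics'],None)[0][:,0].round(1).tolist())
R=lambda im,x,y:cv2.resize(im[y:y+60,x:x+40],(400,600),interpolation=cv2.INTER_CUBIC)
cv2.imwrite('pics/c8.png',np.hstack([R(cs[0]['pixels'],370,225),R(cs[1]['pixels'],180,130)]))
```

```text
[0.55716722 0.21342446 0.11576268] 0.030065079965086103 [ 0.1537043  -0.93978782 -1.76836941]
[[389.6, 263.6], [389.8, 266.0]]
[[198.9, 164.9], [198.8, 166.4]]
```

View pics/c8.png

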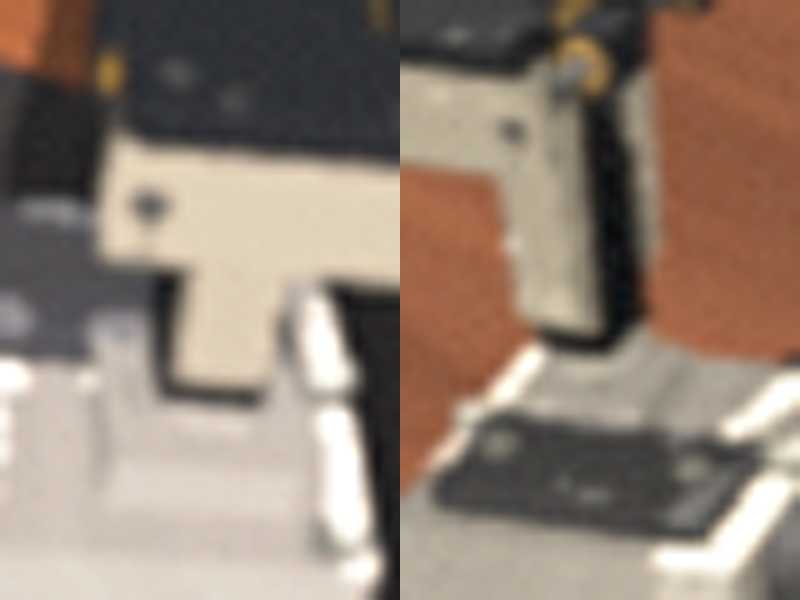

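The last crop shows the handle right over the pad, with a thin light rim line under it. The flange is pale on pale and can't be resolved, so I can't read the gap from this picture. The force reading (about −1.8 N) is just the scope's weight, so there is no sign of contact. I'll hold steady now.

Call:
apply_moves --series '[{"jaw":1,"linear":[0,0,0],"roll":0},{"jaw":1,"linear":[0,0,0],"roll":0},{"jaw":1,"linear":[0,0,0],"roll":0},{"jaw":1,"linear":[0,0,0],"roll":0},{"jaw":1,"linear":[0,0,0],"roll":0},{"jaw":1,"linear":[0,0,0],"roll":0},{"jaw":1,"linear":[0,0,0],"roll":0},{"jaw":1,"linear":[0,0,0],"roll":0},{"jaw":1,"linear":[0,0,0],"roll":0},{"jaw":1,"linear":[0,0,0],"roll":0},{"jaw":1,"linear":[0,0,0],"roll":0},{"jaw":1,"linear":[0,0,0],"roll":0},{"jaw":1,"linear":[0,0,0],"roll":0},{"jaw":1,"linear":[0,0,0],"roll":0},{"jaw":1,"linear":[0,0,0],"roll":0},{"jaw":1,"linear":[0,0,0],"roll":0},{"jaw":1,"linear":[0,0,0],"roll":0},{"jaw":1,"linear":[0,0,0],"roll":0},{"jaw":1,"linear":[0,0,0],"roll":0},{"jaw":1,"linear":[0,0,0],"roll":0}]'

```text
t: 16.38
tool_pos: [0.5571, 0.2134, 0.1157]
orientation: [0.871, 1.387, -0.871]
force: [0.1, 0.6, -1.5]
opening: 0.0296
```

```bash
python3 -c "
from h import *
s=read_state();print(s['t'],s['tool_pos'],s['opening'],s['force'],s['wrist_torque'],abs(s['dq']).max())
print(close_job())"
```

```text
16.375 [0.55712499 0.2134124  0.1156921 ] 0.029629616584316627 [ 0.09818712  0.56590271 -1.50790186] [-0.08462182  0.00706451  0.01054043] 0.0005016818530762977
the job is handed in; nothing more can be done
None
```

I took the borescope by its handle at 35 N, lifted it straight out of the stand, and lowered its rod into the injector hole. I held it there still for 2.5 s and handed the job in at 16.4 s, still gripped. No verdict was reported.

- **Centring:** From just above the rim, the wrist camera put the tip about 1 mm off the hole's centre. I corrected that before lowering.
- **Upright:** In the scene and side pictures taken just before lowering, the rod's slope matched a vertical rod.
- **Height:** The arm's measured height puts the flange about 5.7 mm above the rim, assuming the handle did not slip in the grip. I could not confirm the gap by eye, because in the last pictures the pale flange could not be told from the pale pad.
- **Contact:** The force reading of about −1.5 N vertical is roughly the scope's own weight, so there was no sign of touching the engine. The fingers stayed at about 30 mm opening, and the arm was still.
- **Disagreement:** The hole positions from the different cameras differed by 2–3 mm in y (up to about 7 mm between the scene and side views), so I relied on the wrist view with rod and hole in the same picture.
- **Bystanders:** I did not check them again after the move; the path stayed well clear of all three.

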